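# Take the cast massage block out of its sloping mould

### The job

The white massage block in the open, sloping mould has set. Swing the keeper bar outwards, away from the rib, about a quarter turn until fully clear of the block, and leave it there; lift the block out of the cavity by its grip rib and set it down gently, flat and rib up, on the paper in the tray's empty compartment. Leave the finished blocks, the jar and the vials where they are.

Things in the scene. Friction and masses are not known exactly. Their poses are not given: they have to be found in the camera images.
- mould: fixed aluminium mould 150 x 190 x 30 mm on a steel stand; its face slopes 0.5 rad, low edge towards the robot or half-turned to the tray. Origin: middle of the cavity's mouth, in the face, 78 mm above the table. x points up the slope, y runs level along the cavity, z points straight out of the face (the way the block comes out). Cavity 48 mm (x) by 94 mm (y), 18 mm deep
- block: the cast off-white massage block, 0.1 to 0.2 kg, lying in the cavity with 2 mm play on each side: base 44 mm (its x) by 90 mm (its y) by 20 mm high (its z), with a grip rib standing on the middle of the base, 14 mm thick (x), 46 mm long (y), flat-sided and rounded on top, from 20 to 47 mm above the underside. Origin: middle of the underside; in the mould its axes are parallel to the mould's and the base's upper face stands about 2 mm proud of the mould's face
- keeper (a joint): angle of the steel keeper bar, rad. It turns about a pivot square to the mould's face at x = +40 mm, y = +33 mm in the mould's frame, 3.5 to 8 mm above the face, 12 mm wide. At 0 it points straight down the slope (mould -x) across one end of the block; growing values swing its free end outwards to +y, away from the rib; pi/2 is level, along +y, well clear of the block; stop at 1.65. It stays where it is left (about 1 N at the knob to move)
- keeper_knob (a point): point on the upright round knob at the keeper's free end, 78 mm from the pivot: knob 12 mm in diameter, from 8 to 36 mm above the mould's face along mould z; this point lies 21.5 mm above the face
- tray: fixed wooden tray 132 mm (its x) by 222 mm (its y), 26 mm high, walls and floor 6 mm, with two dividers making three equal compartments side by side along its y, centres 72 mm apart, each 120 mm (x) by 66 mm (y) inside. Two hold a finished block, the third is empty. Origin: middle of the underside
- paper: white paper pad 112 mm (x) by 56 mm (y), 2 mm thick, fixed in the middle of the empty compartment; axes parallel to the tray's. Origin: middle of its underside, 6 mm above the table
- done_a: finished block like the cast one, lying rib up in the middle of a compartment, its long axis (own y) along the tray's x. Origin: middle of the underside
- done_b: second finished block, as done_a
- bottle: white jar, 64 mm in diameter, 120 mm high, upright; origin: middle of the underside
- vial0: small amber vial with white cap, 28 mm in diameter, 55 mm high, upright; origin: middle of the underside
- vial1: second vial, as vial0
Not all that is in view belongs to the job. What is shaped like the block but blue is not meant.

How it is judged:
On the way, in this order (a step that is already met when the one before it is completed fails the run):
1. the keeper is swung clear (beyond 1.2 rad) with the block still in the cavity (value of joint keeper above 1.2 rad and z of block in the frame of mould below -0.01 m), for 0.2 s.
2. the block is out of the cavity, its underside more than 15 mm above the mouth (value of joint keeper above 1.2 rad and z of block in the frame of mould above 0.015 m), for 0.1 s.
At the end, for the whole second after the job is handed in: The block lies at rest (below 0.02 m/s) flat and rib up (within 0.1 rad) on the paper in the empty compartment: its middle within 25 mm (x) and 18 mm (y) of the paper's middle, its underside at most 6 mm above the paper's underside; the keeper still stands beyond 1.2 rad (value of joint keeper above 1.2 rad and x of block in the frame of paper between -0.025 and 0.025 m and y of block in the frame of paper between -0.018 and 0.018 m and z of block in the frame of paper between -0.001 and 0.006 m and angle between block's own z axis and vertical below 0.1 rad and linear speed of block below 0.02 m/s); the robot touches nothing.
It fails at once if a finished block is moved more than 20 mm (distance of any of done_a, done_b from where it was at the start of the episode above 0.02 m).
It fails at once if the jar or a vial is moved more than 30 mm (distance of any of bottle, vial0, vial1 from where it was at the start of the episode above 0.03 m).
It fails at once if the block is dropped: out of the fingers and faster than 0.6 m/s (contact force between block and the fingers below 0.1 N and linear speed of block above 0.6 m/s).
It also fails if it takes over 54 s, if anything falls off the work surface, if the arm or the gripper's body presses on something with over 40 N, if the wrist force passes 120 N, or if a joint passes its speed limit or range.

### The arm

A 6-joint arm with a two-finger parallel gripper is mounted at the origin on the work surface. World frame = base frame: x ahead of the robot, y to its left, z up, the work surface at z = 0. Lengths are in m, angles in rad, forces in N, time in s.
With the tool pointing down it reaches from about 0.375 to 0.925 m from the base axis. Payload 5.7 kg.
Tool frame: the origin (TCP) lies on the mounting face of the last link; the fingertips stand 173 mm ahead of it and the grasp point (between the pads) lies 155 mm ahead of it (r.grip_depth is the distance from the TCP to the grasp point, in m); y points along the fingers, x is the direction in which the jaws open and shut, and the axes are right-handed (so a half turn about y gives the same grasp; the last joint's range is limited). The gripper opens to 85 mm and grips with 20 to 120 N. Pads are 22 mm wide; open, the fingers measure 114 mm over their backs; the gripper's body (76 mm by 85 mm) begins 54 mm behind the grasp point. The pads swing forward as they close: fully open they stand 13 mm farther back than shut.
Start: joints at [-1.32, 0.359, 1.51, -0, 1.272, -0.115], TCP at [0.215, -0.56, 0.405] pointing down, gripper open.
Joint ranges: [-2.97, 2.97], [-1.01, 2.36], [0.21, 2.38], [-0.96, 4.11], [0.2, 2.71], [-2.98, 2.98]. Speed limits (rad/s): [2.39, 2.39, 3.14, 3.14, 3.14, 3.14].

### API

Orientations are given as [roll, pitch, yaw] about the fixed x, y, z axes, in that order (R = Rz(yaw) Ry(pitch) Rx(roll)).
In Python, from workcell import r, viewer, close_job gives the robot as it stands.
- The arm moves only by the tool send_rows, never from a script. Its arguments are lists of equal length, an entry for each row: "offset": the shift along the world's x, y, z in mm, a list of three; "delta_rot": the turn, a rotation vector about the world's x, y, z in degrees, a list of three; "hand": the opening in per cent of the stroke, from 0 (shut) to 100 (fully open). A call has 1 to 10 rows; each row is the pose to reach, as a shift and turn from the pose commanded when the call began; what a row does not reach only later rows make up. A row lasts 1/8 s, in which the tool goes at most 62.5 mm and 10.7 degrees, less where a joint would pass 70% of its speed; a pose out of reach is approached as far as the arm can. A call with a gripper value outside its range is refused whole. The fingers move at their own pace and stop on an object; the grip force is fixed at half the most. Time passes only in rows, so rows that repeat a pose let the fingers close. It gives the time, the measured TCP pose, the force and the opening at its end, in the units of the state.
- r.observe(): the state, without advancing time (a new reading comes with each control period).
- viewer.snapshot(name): name is "scene" or "top"; returns a dict with "frame" (420x560x3 uint8, red, green, blue), "fx", "fy", "cx", "cy" (pixels), "k1" (the pictures are not rectified: a ray, as slopes to the right and down, at radius r is drawn at 1 + k1 r^2 times it, then the intrinsics apply), "view" (4x4, takes a point from world to camera coordinates). Camera axes: x right, y down, z forward; pixel columns grow to the right and rows downward; lengths in m; the calibration is good to about 2 mm. A picture is of the moment at which its call begins. There is no depth.
- close_job(): hands the job in, once; it reports no verdict.
The state is a dict: "clock": time; "q": joint angles; "qvel": joint speeds; "effort": joint torques, N m; "tool_pos": TCP position; "tool_rot": TCP orientation; "ft_force": force on the tool from outside, world axes, zero at the start; "wrist_torque": the same for the moment, N m; "finger_gap": finger opening in m.
Only numpy, scipy, OpenCV 4.12 (cv2) and the standard library are available. Lean on these libraries where they do the work, as an engineer would, in place of code of your own. Each camera call takes 0.05 s, during which the arm holds its last target.

## Working session

There is one attempt and no reset: what is moved stays moved. The work goes in short steps, Python scripts to look and compute and a tool call to move; the robot and the scene stay as the last step left them, time stands still between calls to the robot, and variables do not carry over. Pictures are saved under pics/ and viewed, and the job is handed in when it is done.

Besides the shell and the picture viewer there is one more tool, called by a JSON object that holds its "fn" and its "kwargs", one argument or row to a line. send_rows: Moves the arm, as the interface text tells. Its arguments: {"type":"object","properties":{"offset":{"type":"array","items":{"type":"array","items":{"type":"number"}}},"delta_rot":{"type":"array","items":{"type":"array","items":{"type":"number"}}},"hand":{"type":"array","items":{"type":"number"}}},"required":["offset","delta_rot","hand"]}

```bash
mkdir -p pics; ls; python3 - <<'E'
from workcell import r, viewer
import cv2
print(r.observe())
for n in ("scene","top"):
    s=viewer.snapshot(n); cv2.imwrite(f"pics/{n}0.png",s["frame"][:,:,::-1]); print(n,s["fx"],s["fy"],s["cx"],s["cy"],s["k1"],s["view"].tolist() if hasattr(s["view"],'tolist') else s["view"])
E
```

```text
pics
{'clock': 0.0, 'q': array([-1.32009115e+00,  3.59481819e-01,  1.51147822e+00,  4.54911815e-06,
        1.27249259e+00, -1.15105965e-01]), 'qvel': array([ 0.00041549, -0.00066748,  0.00023958,  0.00018053, -0.00032167,
        0.00011172]), 'effort': array([-1.40536140e-03, -5.27621591e+01, -2.78624725e+01, -6.28325197e-04,
        1.28145347e-02, -3.69872009e-05]), 'tool_pos': array([ 0.21451892, -0.55993104,  0.40384967]), 'tool_rot': array([-1.57057839,  0.00184716, -1.20498632]), 'ft_force': array([-0.04457356, -0.42093482, -0.31617933]), 'wrist_torque': array([-0.02629237,  0.01725532, -0.00149488]), 'finger_gap': 0.0854320111189426}
scene 421.14751986695205 421.14751986695205 270.6885175662202 200.48846130852044 -0.0015363795845999163 [[0.8718817042267262, 0.4896048164047368, 0.010460286228558702, -0.5127098129457217], [0.2660182789594224, -0.4555719520558657, -0.849522496323361, -0.08680141574882089], [-0.4111648928278853, 0.7434657492132989, -0.5274486805865967, 1.0891711502805488], [0.0, 0.0, 0.0, 1.0]]
top 391.6593977507346 391.6593977507346 277.67984410152155 213.04504686880497 -0.09089705055327493 [[-0.004094754796886826, -0.9995567459877701, -0.02948804051634976, -0.001173190699586362], [-0.9962697860712706, 0.006619533673183291, -0.0860389164009777, 0.5951171867536245], [0.08619597638322922, 0.029025735551232886, -0.9958552908585925, 0.7916834994669191], [0.0, 0.0, 0.0, 1.0]]
```

View pics/scene0.png

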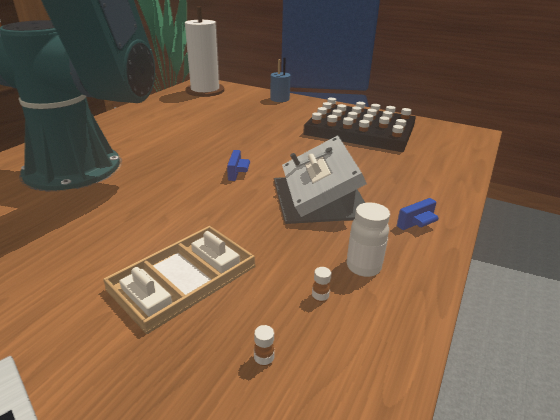

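View pics/top0.png

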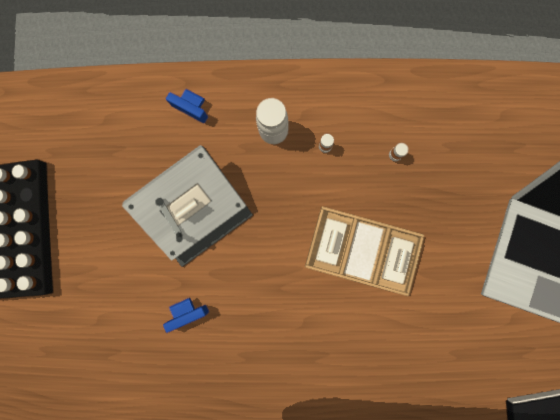

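The scene picture shows the mould around (320,178), the tray around (180,275) with its middle compartment empty, the jar at (368,240) and the vials at (321,284) and (264,345). The top view shows the mould around (187,205), with the block at (187,207) and the tray at (365,250). Next I enlarge both.

```bash
python3 - <<'E'
import cv2
a=cv2.imread("pics/top0.png"); b=cv2.imread("pics/scene0.png")
cv2.imwrite("pics/top_m.png",cv2.resize(a[135:275,110:270],None,fx=5,fy=5,interpolation=cv2.INTER_CUBIC)[:600*1+100])
cv2.imwrite("pics/top_m.png",cv2.resize(a[140:270,110:270],None,fx=4.6,fy=4.6,interpolation=cv2.INTER_CUBIC))
cv2.imwrite("pics/top_t.png",cv2.resize(a[200:300,300:430],None,fx=6,fy=6,interpolation=cv2.INTER_CUBIC))
cv2.imwrite("pics/sc_m.png",cv2.resize(b[130:225,265:375],None,fx=6,fy=6,interpolation=cv2.INTER_CUBIC))
E
```

```text
(no output)
```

View pics/top_m.png

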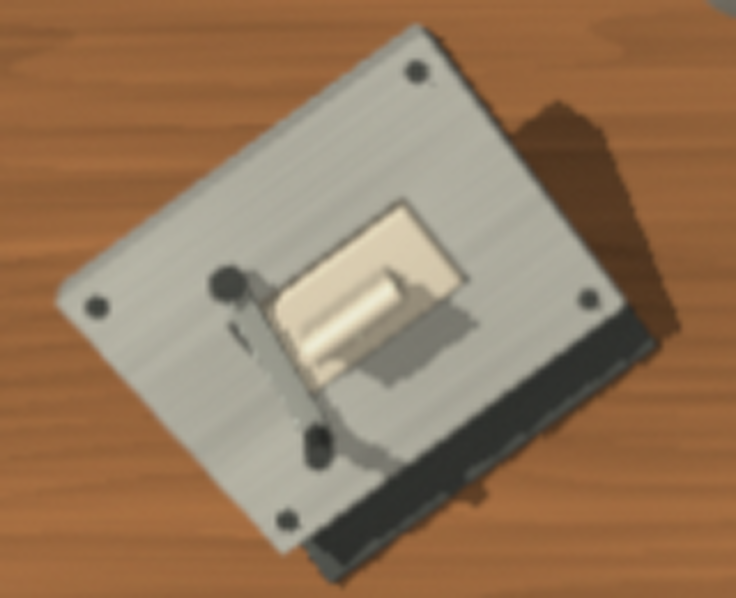

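View pics/top_t.png

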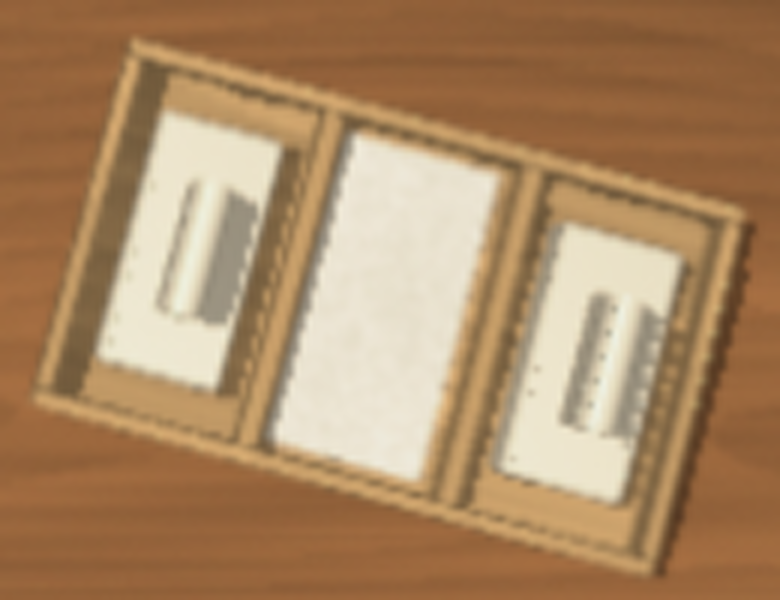

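View pics/sc_m.png

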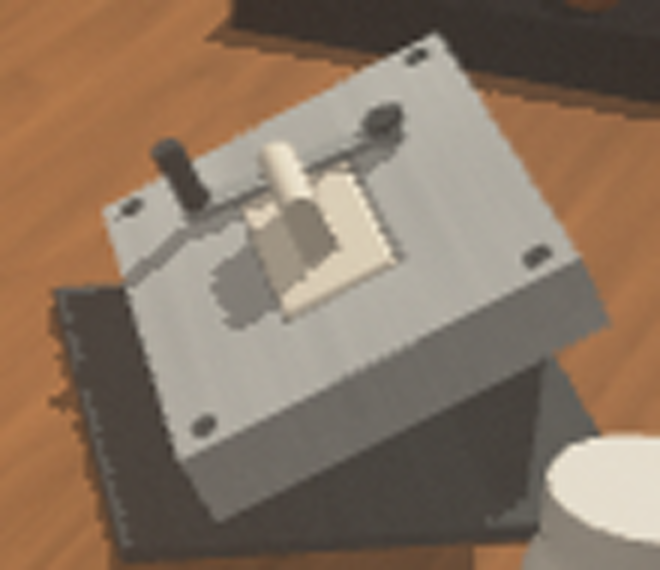

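Crops: in the top view, the pivot is at the crop's (228,284), the knob at (318,445) and the rib at about (350,325). The block in the cavity is off-white, and it is the only one with a keeper across it. The blue shapes on the table are decoys. The empty compartment with the paper is the middle one. Next I fit the poses.

```bash
cat > h.py <<'E'
import numpy as np, cv2
from scipy.spatial.transform import Rotation as R
from scipy.optimize import least_squares
cams={"scene":(421.14751986695205,270.6885175662202,200.48846130852044,-0.0015363795845999163,[[0.8718817042267262, 0.4896048164047368, 0.010460286228558702, -0.5127098129457217], [0.2660182789594224, -0.4555719520558657, -0.849522496323361, -0.08680141574882089], [-0.4111648928278853, 0.7434657492132989, -0.5274486805865967, 1.0891711502805488], [0.0, 0.0, 0.0, 1.0]]),
"top":(391.6593977507346,277.67984410152155,213.04504686880497,-0.09089705055327493,[[-0.004094754796886826, -0.9995567459877701, -0.02948804051634976, -0.001173190699586362], [-0.9962697860712706, 0.006619533673183291, -0.0860389164009777, 0.5951171867536245], [0.08619597638322922, 0.029025735551232886, -0.9958552908585925, 0.7916834994669191], [0.0, 0.0, 0.0, 1.0]])}
def proj(P,n):
    f,cx,cy,k1,V=cams[n]; V=np.array(V); K=np.array([[f,0,cx],[0,f,cy],[0,0,1]])
    return cv2.projectPoints(np.atleast_2d(P).astype(float),cv2.Rodrigues(V[:3,:3])[0],V[:3,3],K,np.array([k1,0,0,0.,0]))[0].reshape(-1,2)
def mouldR(yaw): return R.from_euler('z',yaw).as_matrix()@R.from_euler('y',-0.5).as_matrix()
E
cat > fit.py <<'E'
from h import *
C=np.array([[75,-95,0],[75,95,0],[-75,-95,0],[-75,95,0]])/1e3
Pv=np.array([[40,33,9]])/1e3
Pm=np.vstack([C,Pv])
t=np.array([[420,25],[58,298],[628,300],[283,552],[228,284]])/4.6+[110,140]
s=np.array([[583,258],[437,33],[183,460],[103,210],[382,118]])/6+[265,130]
def res(p):
    P=Pm@mouldR(p[2]).T+[p[0],p[1],.078]
    return np.r_[(proj(P,"top")-t).ravel(),(proj(P,"scene")-s).ravel()]
o=least_squares(res,[.6,.2,.6]); print("mould",o.x); print(o.fun.reshape(-1,2).round(1).tolist())
p=o.x
for a in (0,.1,.2):
    k=np.array([40-78*np.cos(a),33+78*np.sin(a),36])/1e3
    for h in (8,36):
        k[2]=h/1e3; P=mouldR(p[2])@k+[p[0],p[1],.078]; print(a,h,(4.6*(proj(P,"top")-[110,140])).round(),(6*(proj(P,"scene")-[265,130])).round())
# rib top ends in mould frame z = 47-18=29
for y in (-23,23):
    P=mouldR(p[2])@(np.array([0,y,29])/1e3)+[p[0],p[1],.078]; print('rib',(4.6*(proj(P,"top")-[110,140])).round(),(6*(proj(P,"scene")-[265,130])).round())
# tray: top corners z=.026
T=np.array([[66,111,26],[66,-111,26],[-66,111,26],[-66,-111,26]])/1e3
tt=np.array([[133,40],[746,212],[36,400],[657,573]])/6+[300,200]
g=lambda q:(proj(T@R.from_euler('z',q[2]).as_matrix().T+[q[0],q[1],0],"top")-tt).ravel()
o=least_squares(g,[.45,-.25,-.2]);print("tray",o.x,o.fun.round(1))
q=o.x;print("paper(mid) px scene",proj([q[0],q[1],.008],"scene"), "corners",proj(T@R.from_euler('z',q[2]).as_matrix().T+[q[0],q[1],0],"scene").round().tolist())
E
python3 fit.py
```

```text
mould [0.60800682 0.17543423 0.63293609]
[[0.4, 0.5], [-0.5, 0.2], [-0.4, -0.4], [0.4, -0.3], [0.0, -0.9], [-0.2, -0.5], [-0.2, -0.6], [-0.4, 0.1], [-0.4, -0.4], [0.4, 0.4]]
0 8 [[345. 415.]] [[201. 220.]]
0 36 [[347. 438.]] [[168. 163.]]
0.1 8 [[330. 425.]] [[198. 210.]]
0.1 36 [[332. 448.]] [[166. 153.]]
0.2 8 [[314. 433.]] [[197. 200.]]
0.2 36 [[316. 457.]] [[165. 143.]]
rib [[398. 286.]] [[298. 197.]]
rib [[309. 351.]] [[272. 141.]]
tray [ 0.51527083 -0.18604447 -0.27789065] [ 0.1 -0.7  0.7 -0.9 -0.5  0.7 -0.2  0.8]
paper(mid) px scene [[182.16773818 273.9775478 ]] corners [[254.0, 255.0], [144.0, 322.0], [209.0, 224.0], [102.0, 278.0]]
```

The mould fit is sub-pixel in both views. The tray's scene prediction looks a few px off, so I check it.

```bash
python3 - <<'E'
import cv2
b=cv2.imread("pics/scene0.png")
cv2.imwrite("pics/sc_t.png",cv2.resize(b[225:325,95:265],None,fx=4.6,fy=4.6,interpolation=cv2.INTER_CUBIC))
E
```

```text
(no output)
```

View pics/sc_t.png

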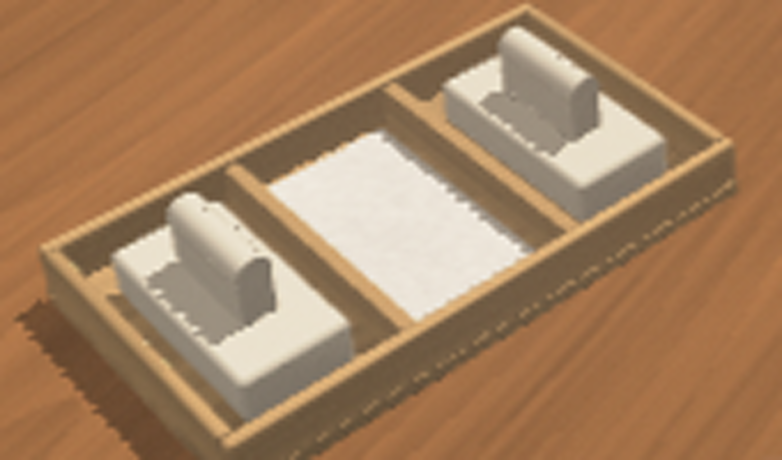

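```bash
cat > plan.py <<'E'
from h import *
import json,sys
M=np.array([0.60801,0.17543,.078]); YM=.63294; MR=mouldR(YM)
def refit():
    T=np.array([[66,111,26],[66,-111,26],[-66,111,26],[-66,-111,26]])/1e3
    tt=np.array([[133,40],[746,212],[36,400],[657,573]])/6+[300,200]
    ss=np.array([[733,143],[228,445],[528,6],[42,250]])/4.6+[95,225]
    def g(q):
        P=T@R.from_euler('z',q[2]).as_matrix().T+[q[0],q[1],0]
        return np.r_[(proj(P,"top")-tt).ravel(),(proj(P,"scene")-ss).ravel()]
    return least_squares(g,[.51,-.19,-.28])
def tool(xdir,ydir):
    x=np.array(xdir,float);y=np.array(ydir,float);x/=np.linalg.norm(x);y/=np.linalg.norm(y)
    return np.c_[x,y,np.cross(x,y)]
def rel(cp,cR,tp,tR):
    return ((np.array(tp)-cp)*1e3).round(1), np.degrees(R.from_matrix(tR@np.array(cR).T).as_rotvec()).round(1)
def apply(cp,cR,off,rv): return np.array(cp)+np.array(off)/1e3, R.from_rotvec(np.radians(rv)).as_matrix()@cR
def knob(a,z): return np.array([40-78*np.cos(a),33+78*np.sin(a),z])/1e3
def kpose(a,tipz,back=0,phi=.72):
    xl=np.array([np.cos(phi),np.sin(phi),0]); 
    # tip at knob(a)+back*xl ; 
    p=knob(a,tipz)+np.array(xl)*back
    return M+MR@(p+[0,0,.173]), tool(MR@xl,-MR[:,2])
S0=(np.array([.215,-.56,.405]),R.from_euler('xyz',[-np.pi/2,0,-1.205]).as_matrix())
E
python3 - <<'E'
from plan import *
o=refit();print(o.x,o.fun.round(1))
for n,px,h in(("jar",(271,111),.12),("v0",(327,141),.055),("v1",(400,150),.055)):
    print(n,least_squares(lambda q:(proj([q[0],q[1],h],"top")[0]-px),[.7,0]).x)
# waypoint: above the knob 80mm, split in rotation
tp,tR=kpose(.17,.100)
print(tp,R.from_matrix(tR).as_euler('xyz'))
o,rv=rel(*S0,tp,tR);print(o,rv,np.linalg.norm(rv))
E
```

```text
[ 0.51645866 -0.18609639 -0.2780269 ] [ 0.1 -1.2  0.7 -1.4 -0.5  0.1 -0.2  0.2  0.7 -0.8 -0.3  0.6 -0.4 -1.7
 -1.6 -1.2]
jar [0.78168188 0.00478496]
v0 [ 0.73982369 -0.10676815]
v1 [ 0.72027563 -0.25594614]
[0.48767837 0.14444609 0.21223043] [-1.91654974 -0.36873405  1.41804485]
[ 272.7  704.4 -192.8] [-22.9 -30.4 142.6] 147.5917680631274
```

{"fn": "send_rows", "kwargs": {
  "offset": [
    [200,500,-50],
    [200,500,-50],
    [200,500,-50],
    [200,500,-50],
    [200,500,-50],
    [200,500,-50],
    [200,500,-50],
    [200,500,-50],
    [200,500,-50],
    [200,500,-50]
  ],
  "delta_rot": [
    [0,0,10],
    [0,0,20],
    [0,0,30],
    [0,0,40],
    [0,0,50],
    [0,0,60],
    [0,0,70],
    [0,0,80],
    [0,0,90],
    [0,0,90]
  ],
  "hand": [45,45,45,45,45,45,45,45,45,45]
}}

```text
clock: 1.35
tool_pos: [0.4148, -0.058, 0.3542]
tool_rot: [-1.57, 0.001, 0.371]
ft_force: [-0.1, -1.1, 0.7]
finger_gap: 0.0387
```

```bash
python3 - <<'E'
from plan import *
from workcell import r
s=r.observe();print(s['clock'],s['tool_pos'],s['tool_rot'],s['finger_gap'],s['q'].round(2),r.grip_depth)
c=apply(*S0,[200,500,-50],[0,0,90])
print(c[0],R.from_matrix(c[1]).as_euler('xyz'))
print(rel(*c,*kpose(.17,.100)))
print(rel(*c,*kpose(.17,.05)))
E
```

```text
1.35 [ 0.41483467 -0.05800191  0.3542455 ] [-1.56974265e+00  6.42911572e-04  3.70998499e-01] 0.03865558354792455 [-0.3   0.16  1.94  0.    1.04 -0.68] 0.1547
[ 0.415 -0.06   0.355] [-1.57079633  0.          0.36579633]
(array([  72.7,  204.4, -142.8]), array([  4.1, -29.5,  55.3]))
(array([  72.7,  204.5, -142.8]), array([  4.1, -29.5,  55.3]))
```

```bash
python3 - <<'E'
from plan import *
c=apply(*S0,[200,500,-50],[0,0,90])
for z in (100,60,14): print(z,kpose(.17,z)[0],rel(*c,*kpose(.17,z)))
E
```

```text
100 [0.44906133 0.11611557 0.29990093] (array([ 34.1, 176.1, -55.1]), array([  4.1, -29.5,  55.3]))
60 [0.46452361 0.12745912 0.26479763] (array([ 49.5, 187.5, -90.2]), array([  4.1, -29.5,  55.3]))
14 [0.48230523 0.14050421 0.22442883] (array([  67.3,  200.5, -130.6]), array([  4.1, -29.5,  55.3]))
```

{"fn": "send_rows", "kwargs": {
  "offset": [
    [10,50,-15],
    [20,100,-30],
    [34,140,-45],
    [34,176,-55],
    [34,176,-55],
    [34,176,-55],
    [34,176,-55],
    [42,182,-73],
    [50,187,-90],
    [50,187,-90]
  ],
  "delta_rot": [
    [0.6,-4.2,7.9],
    [1.2,-8.4,15.8],
    [1.8,-12.6,23.7],
    [2.3,-16.9,31.6],
    [2.9,-21.1,39.5],
    [3.5,-25.3,47.4],
    [4.1,-29.5,55.3],
    [4.1,-29.5,55.3],
    [4.1,-29.5,55.3],
    [4.1,-29.5,55.3]
  ],
  "hand": [45,45,45,45,45,45,45,45,45,45]
}}

```text
clock: 2.6
tool_pos: [0.4647, 0.1258, 0.2637]
tool_rot: [-1.914, -0.368, 1.414]
ft_force: [0.4, -0.1, 0.2]
finger_gap: 0.0386
```

```bash
python3 - <<'E'
from plan import *
from workcell import r,viewer
s=r.observe();print(s['tool_pos'],s['tool_rot'],s['q'].round(2))
p=kpose(.17,60);print(p[0],R.from_matrix(p[1]).as_euler('xyz'))
for n in("top","scene"):
    f=viewer.snapshot(n)["frame"][:,:,::-1]
    a=f[140:270,110:270] if n=="top" else f[100:230,240:400]
    cv2.imwrite(f"pics/{n}_k1.png",cv2.resize(a,None,fx=4.6,fy=4.6,interpolation=cv2.INTER_CUBIC))
E
```

```text
[0.46470921 0.12576195 0.26373721] [-1.91366383 -0.36760652  1.41375938] [ 0.    0.33  2.12  0.82  0.4  -2.07]
[0.46452361 0.12745912 0.26479763] [-1.91654974 -0.36873405  1.41804485]
```

View pics/top_k1.png

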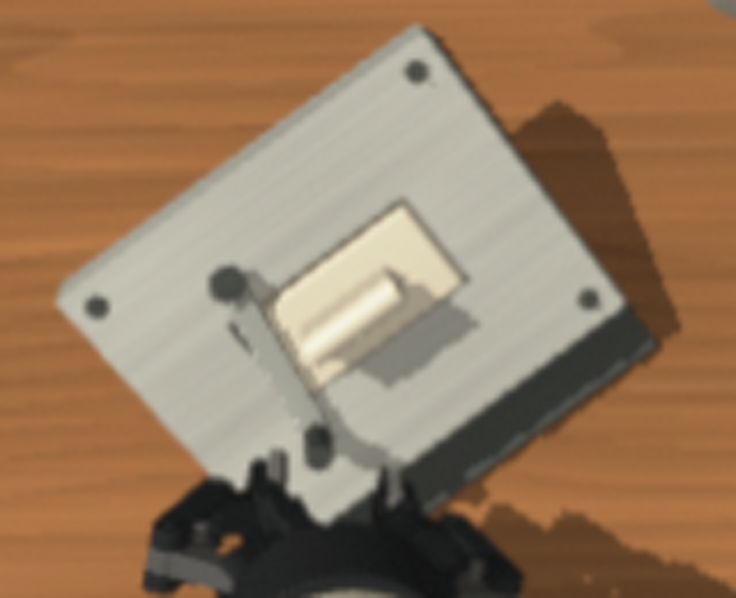

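View pics/scene_k1.png

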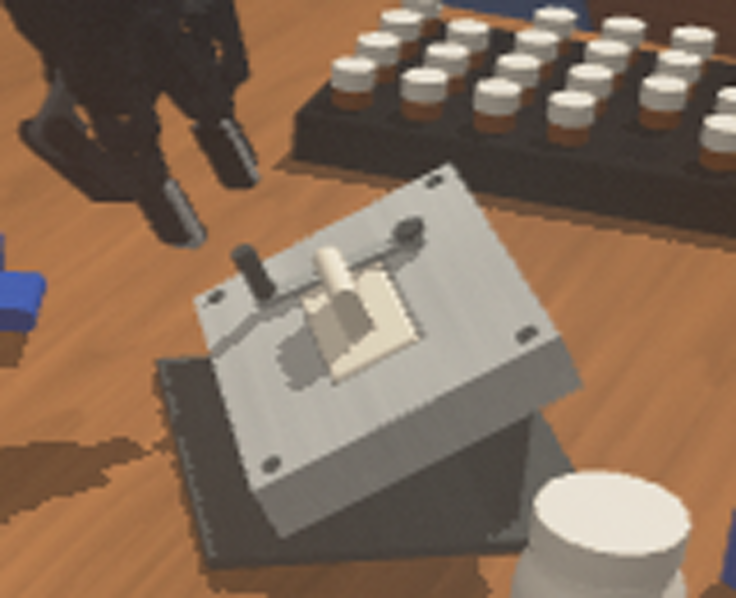

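The fingertips straddle the knob at (185,240) and (240,180) in the scene crop. I check that against the predicted tip positions.

```bash
cat >> plan.py <<'E'
def cur():
    from workcell import r
    s=r.observe(); return s['tool_pos'],R.from_euler('xyz',s['tool_rot']).as_matrix()
E
python3 - <<'E'
from plan import *
p,Rm=cur()
for L in (.155,.173):
  for sx in(-1,1):
    P=p+Rm@np.array([sx*.0193,L,0]); print(L,sx,(P).round(3),((proj(P,"top")[0]-[110,140])*4.6).round(),((proj(P,"scene")[0]-[240,100])*4.6).round())
P=p+Rm@[0,.173,0]; print("tip in mould",(MR.T@(P-M)*1e3).round(1), "axis",MR.T@Rm[:,1])
c=apply(*S0,[200,500,-50],[0,0,90]); c=apply(*c,[50,187,-90],[4.1,-29.5,55.3])
print("cmd",c[0])
for a,z,b in((.17,14,0),(.17,14,6),(.4,14,6),(.6,14,7),(.8,14,7),(1.0,14,7),(1.2,14,7),(1.4,14,7),(1.5,14,7),(1.56,14,7),(1.5,14,0),(1.5,75,0)): print(a,z,b,rel(*c,*kpose(a,z,b/1e3))[0])
E
```

```text
0.155 -1 [0.522 0.152 0.122] [376. 500.] [178. 209.]
0.155 1 [0.527 0.188 0.136] [279. 486.] [224. 159.]
0.173 -1 [0.529 0.157 0.106] [374. 483.] [195. 239.]
0.173 1 [0.534 0.193 0.12 ] [279. 469.] [240. 189.]
tip in mould [-37.9  44.9  60.4] axis [-1.35832064e-03 -9.92306628e-04 -9.99998585e-01]
cmd [0.465 0.127 0.265]
0.17 14 0 [ 17.3  13.5 -40.6]
0.17 14 6 [ 18.2  19.  -38.4]
0.4 14 6 [ 11.6  35.5 -36. ]
0.6 14 7 [  8.9  51.3 -32.1]
0.8 14 7 [  9.   66.1 -27.2]
1.0 14 7 [ 11.9  80.3 -21.4]
1.2 14 7 [ 17.5  93.2 -14.7]
1.4 14 7 [ 25.7 104.3  -7.5]
1.5 14 7 [ 30.6 109.1  -3.8]
1.56 14 7 [ 33.8 111.7  -1.6]
1.5 14 0 [ 29.6 102.6  -6.4]
1.5 75 0 [ 6.  85.3 47.2]
```

{"fn": "send_rows", "kwargs": {
  "offset": [
    [9,7,-20],
    [17,13,-40],
    [17,13,-40],
    [17,13,-40],
    [17,13,-40],
    [17,13,-40]
  ],
  "delta_rot": [
    [0,0,0],
    [0,0,0],
    [0,0,0],
    [0,0,0],
    [0,0,0],
    [0,0,0]
  ],
  "hand": [45,45,45,22,22,22]
}}

```text
clock: 3.45
tool_pos: [0.4816, 0.1396, 0.2254]
tool_rot: [-1.918, -0.368, 1.417]
ft_force: [-0.0, 0.5, -0.2]
finger_gap: 0.0187
```

```bash
python3 - <<'E'
from plan import *
from workcell import r,viewer
p,Rm=cur();P=p+Rm@[0,.173,0]; print("tip in mould",(MR.T@(P-M)*1e3).round(1))
f=viewer.snapshot("scene")["frame"][:,:,::-1]
cv2.imwrite(f"pics/scene_k2.png",cv2.resize(f[100:230,240:400],None,fx=4.6,fy=4.6,interpolation=cv2.INTER_CUBIC))
E
```

```text
tip in mould [-37.4  45.6  15.4]
```

View pics/scene_k2.png

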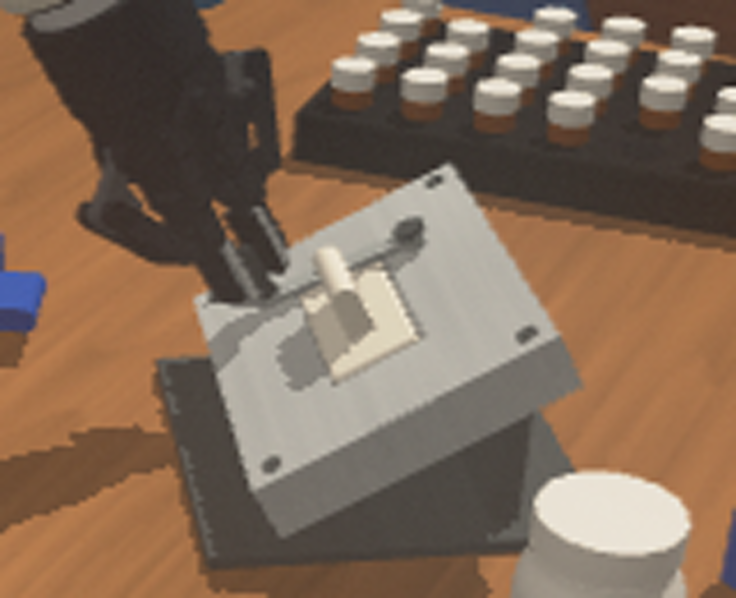

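The knob is between the fingers, with only the fingertip gap showing. I sweep it outwards now.

{"fn": "send_rows", "kwargs": {
  "offset": [
    [-3,11,2],
    [-6,22,4],
    [-8,38,8],
    [-8,53,13],
    [-5,67,19],
    [0,80,26],
    [4,86,29],
    [8,91,33],
    [13,96,37],
    [13,96,37]
  ],
  "delta_rot": [
    [0,0,0],
    [0,0,0],
    [0,0,0],
    [0,0,0],
    [0,0,0],
    [0,0,0],
    [0,0,0],
    [0,0,0],
    [0,0,0],
    [0,0,0]
  ],
  "hand": [22,22,22,22,22,22,22,22,22,22]
}}

```text
clock: 4.75
tool_pos: [0.4948, 0.2359, 0.262]
tool_rot: [-1.917, -0.368, 1.418]
ft_force: [-0.3, -0.2, -0.2]
finger_gap: 0.0186
```

```bash
python3 - <<'E'
from plan import *
from workcell import r,viewer
p,Rm=cur();P=p+Rm@[0,.173,0]; print("tip in mould",(MR.T@(P-M)*1e3).round(1),knob(1.5,14)*1e3)
for n in("top","scene"):
    f=viewer.snapshot(n)["frame"][:,:,::-1]
    a=f[140:270,110:270] if n=="top" else f[100:230,240:400]
    cv2.imwrite(f"pics/{n}_k3.png",cv2.resize(a,None,fx=4.6,fy=4.6,interpolation=cv2.INTER_CUBIC))
E
```

```text
tip in mould [ 39.5 115.5  15.1] [ 34.48249827 110.80460896  14.        ]
```

View pics/scene_k3.png

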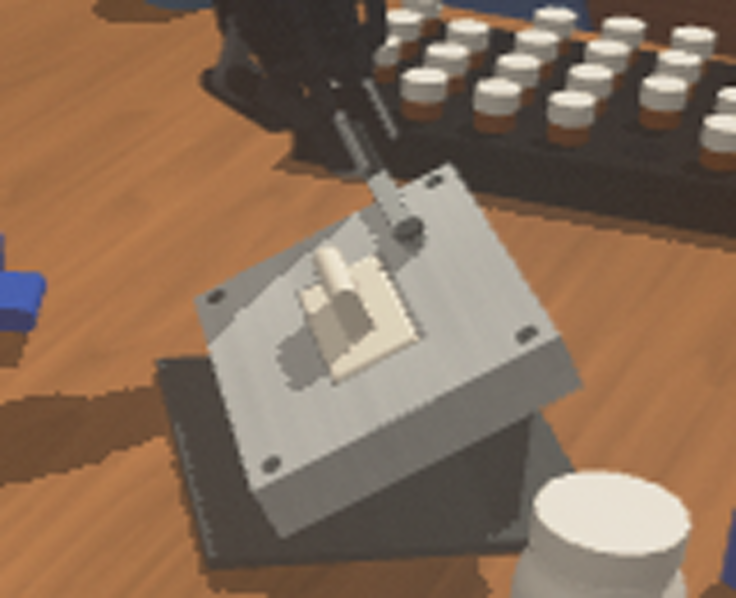

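View pics/top_k3.png

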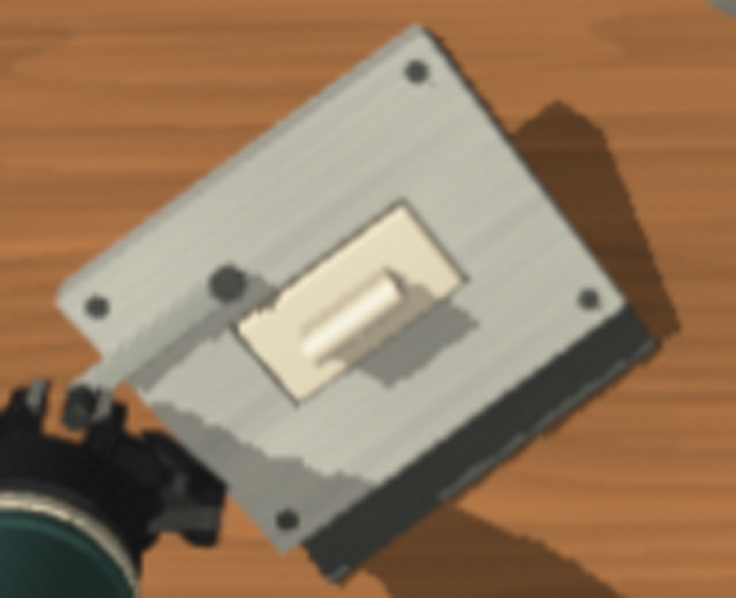

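The keeper now lies level at about 1.55 rad: in the top crop it runs from the pivot at (228,284) to the knob at (80,400). The block is still in its cavity, with its rib at (350,320). I retract and go above the rib.

```bash
python3 - <<'E'
from plan import *
c=apply(*S0,[200,500,-50],[0,0,90]); c=apply(*c,[50,187,-90],[4.1,-29.5,55.3]); c=apply(*c,[30,109,-3],[0,0,0])
def g(z,x=0,y=0): return M+MR@(np.array([x,y,z+173])/1e3), tool(MR[:,0],-MR[:,2])
print(c[0]); 
for z in(90,60,7): print(z,rel(*c,*g(z)))
c2=apply(*c,*rel(*c,*g(60)))
E
```

```text
[0.495 0.236 0.262]
90 (array([  11.3, -135.2,   46.8]), array([ 16. ,  11.7, -36.2]))
60 (array([  22.9, -126.6,   20.5]), array([ 16. ,  11.7, -36.2]))
7 (array([  43.4, -111.6,  -26. ]), array([ 16. ,  11.7, -36.2]))
```

{"fn": "send_rows", "kwargs": {
  "offset": [
    [0,0,0],
    [0,0,0],
    [-16,-12,35],
    [-31,-23,70],
    [-20,-60,65],
    [-5,-100,55],
    [11,-135,47],
    [11,-135,47],
    [23,-127,20],
    [23,-127,20]
  ],
  "delta_rot": [
    [0,0,0],
    [0,0,0],
    [0,0,0],
    [0,0,0],
    [4,2.9,-9],
    [8,5.8,-18.1],
    [12,8.8,-27.1],
    [16,11.7,-36.2],
    [16,11.7,-36.2],
    [16,11.7,-36.2]
  ],
  "hand": [50,50,50,50,50,50,50,50,50,50]
}}

```text
clock: 6.1
tool_pos: [0.5173, 0.1087, 0.2803]
tool_rot: [-1.568, -0.497, 0.631]
ft_force: [-0.4, -0.1, 0.2]
finger_gap: 0.0427
```

```bash
python3 - <<'E'
from plan import *
from workcell import r,viewer
p,Rm=cur();P=p+Rm@[0,.173,0]; print("tip in mould",(MR.T@(P-M)*1e3).round(1));print((MR.T@Rm).round(3),r.observe()['q'].round(2))
for n in("top","scene"):
    f=viewer.snapshot(n)["frame"][:,:,::-1]
    a=f[140:270,110:270] if n=="top" else f[100:230,240:400]
    cv2.imwrite(f"pics/{n}_g1.png",cv2.resize(a,None,fx=4.6,fy=4.6,interpolation=cv2.INTER_CUBIC))
E
```

```text
tip in mould [-2.4  0.2 58.5]
[[ 1.    -0.003  0.002]
 [-0.002  0.002  1.   ]
 [-0.003 -1.     0.002]] [-0.04  0.35  2.    0.69  0.49 -1.24]
```

View pics/scene_g1.png

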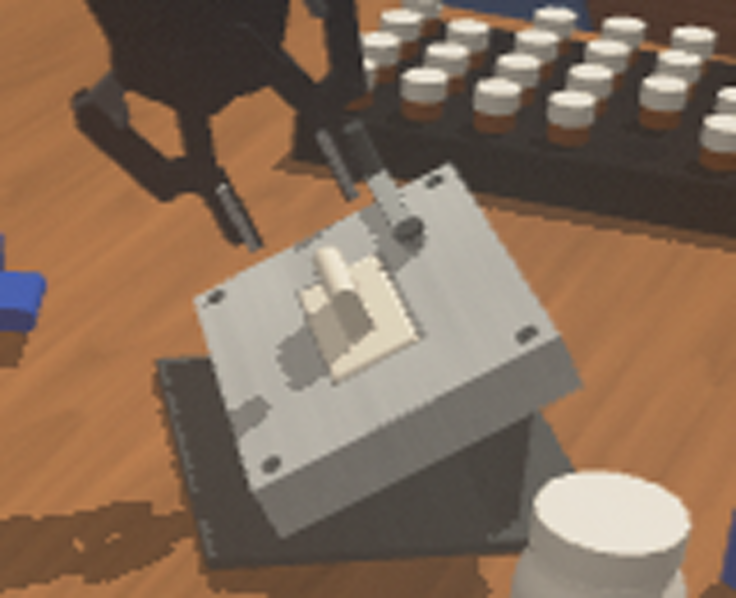

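View pics/top_g1.png

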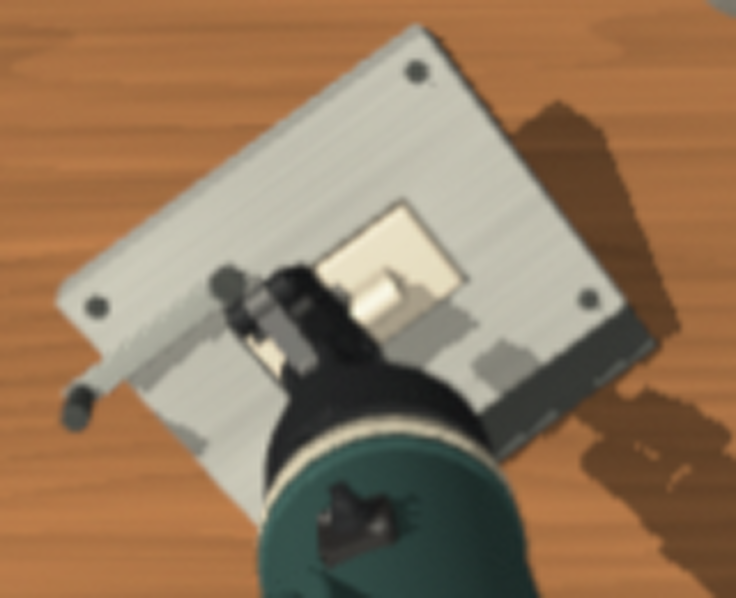

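The keeper stays level with its knob at (78,408), and the fingers stand either side of the rib. I descend along the normal and close.

{"fn": "send_rows", "kwargs": {
  "offset": [
    [7,5,-15],
    [14,10,-30],
    [20,15,-45],
    [20,15,-45],
    [20,15,-45],
    [20,15,-45],
    [20,15,-45],
    [20,15,-45],
    [20,15,-45]
  ],
  "delta_rot": [
    [0,0,0],
    [0,0,0],
    [0,0,0],
    [0,0,0],
    [0,0,0],
    [0,0,0],
    [0,0,0],
    [0,0,0],
    [0,0,0]
  ],
  "hand": [50,50,50,50,0,0,0,0,0]
}}

```text
clock: 7.32
tool_pos: [0.5374, 0.1236, 0.237]
tool_rot: [-1.57, -0.5, 0.632]
ft_force: [-4.1, -2.7, 5.3]
finger_gap: 0.0125
```

```bash
python3 - <<'E'
from plan import *
from workcell import r,viewer
p,Rm=cur();P=p+Rm@[0,.173,0]; print("tip in mould",(MR.T@(P-M)*1e3).round(1))
f=viewer.snapshot("scene")["frame"][:,:,::-1]
cv2.imwrite(f"pics/scene_g2.png",cv2.resize(f[100:230,240:400],None,fx=4.6,fy=4.6,interpolation=cv2.INTER_CUBIC))
E
```

```text
tip in mould [-0.6 -0.   8.5]
```

View pics/scene_g2.png

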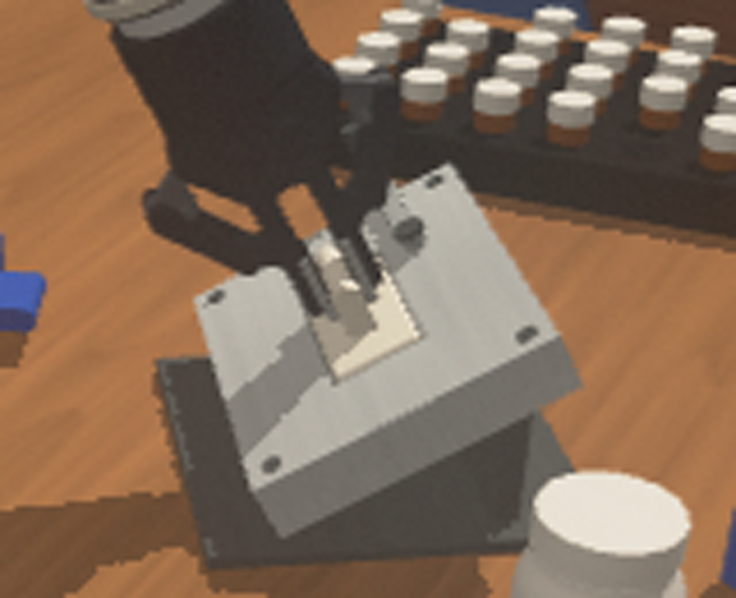

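The fingers hold the rib, with the gap stopped at 12.5 mm. I lift along the normal.

{"fn": "send_rows", "kwargs": {
  "offset": [
    [-3,-2,7],
    [-8,-6,18],
    [-16,-11,35],
    [-23,-17,53],
    [-31,-23,70],
    [-35,-26,79],
    [-35,-26,79]
  ],
  "delta_rot": [
    [0,0,0],
    [0,0,0],
    [0,0,0],
    [0,0,0],
    [0,0,0],
    [0,0,0],
    [0,0,0]
  ],
  "hand": [0,0,0,0,0,0,0]
}}

```text
clock: 8.25
tool_pos: [0.5026, 0.0975, 0.3165]
tool_rot: [-1.571, -0.501, 0.632]
ft_force: [-0.8, -0.5, -1.4]
finger_gap: 0.0123
```

```bash
python3 - <<'E'
from plan import *
from workcell import r,viewer
p,Rm=cur();P=p+Rm@[0,.173,0]; print("tip in mould",(MR.T@(P-M)*1e3).round(1))
f=viewer.snapshot("scene")["frame"][:,:,::-1]
cv2.imwrite(f"pics/scene_l.png",cv2.resize(f[100:230,240:400],None,fx=4.6,fy=4.6,interpolation=cv2.INTER_CUBIC))
# commanded chain
c=apply(*S0,[200,500,-50],[0,0,90]); c=apply(*c,[50,187,-90],[4.1,-29.5,55.3]); c=apply(*c,[30,109,-3],[0,0,0])
c=apply(*c,[23,-127,20],[16,11.7,-36.2]); c=apply(*c,[20,15,-45],[0,0,0]); c=apply(*c,[-35,-26,79],[0,0,0])
print(c[0],R.from_matrix(c[1]).as_euler('xyz'),p)
t=refit().x; yw=t[2]+np.pi/2; tR=tool([np.cos(yw),np.sin(yw),0],[0,0,-1])
# block underside -> tip distance along normal: at grasp tip z 8.5 in mould, underside -18 => 26.5
for h in (100,30,2): 
    tp=np.array([t[0],t[1],.008+.0265+.173+h/1e3]); print(h,tp,rel(*c,tp,tR))
E
```

```text
tip in mould [-0.6 -0.6 99.2]
[0.503 0.098 0.316] [-1.57004693 -0.4997277   0.63198727] [0.50255173 0.09748055 0.31650876]
100 [ 0.51645866 -0.18609639  0.3075    ] (array([  13.5, -284.1,   -8.5]), array([-23.9,  16.6,  37. ]))
30 [ 0.51645866 -0.18609639  0.2375    ] (array([  13.5, -284.1,  -78.5]), array([-23.9,  16.6,  37. ]))
2 [ 0.51645866 -0.18609639  0.2095    ] (array([  13.5, -284.1, -106.5]), array([-23.9,  16.6,  37. ]))
```

View pics/scene_l.png

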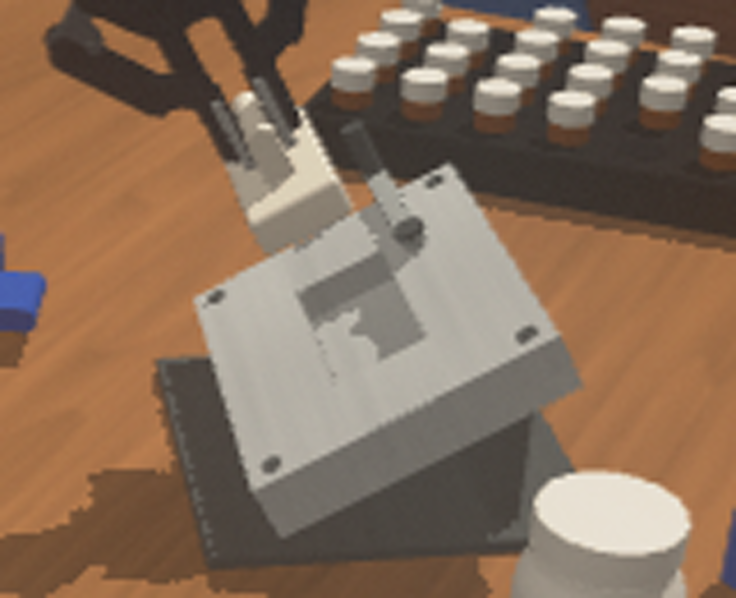

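The block is out of the cavity, held square in the fingers at (290,170). I carry it over the tray.

{"fn": "send_rows", "kwargs": {
  "offset": [
    [0,-20,15],
    [2,-50,20],
    [4,-85,20],
    [6,-120,20],
    [8,-155,20],
    [10,-190,20],
    [12,-225,20],
    [13,-255,10],
    [13,-275,0],
    [13,-284,-8]
  ],
  "delta_rot": [
    [-2.4,1.7,3.7],
    [-4.8,3.3,7.4],
    [-7.2,5,11.1],
    [-9.6,6.6,14.8],
    [-12,8.3,18.5],
    [-14.3,10,22.2],
    [-16.7,11.6,25.9],
    [-19.1,13.3,29.6],
    [-21.5,14.9,33.3],
    [-23.9,16.6,37]
  ],
  "hand": [0,0,0,0,0,0,0,0,0,0]
}}

```text
clock: 9.55
tool_pos: [0.5158, -0.1874, 0.3063]
tool_rot: [-1.569, 0.0, 1.293]
ft_force: [0.1, 0.6, -1.3]
finger_gap: 0.0123
```

{"fn": "send_rows", "kwargs": {
  "offset": [
    [0,0,-15],
    [0,0,-35],
    [0,0,-50],
    [0,0,-50]
  ],
  "delta_rot": [
    [0,0,0],
    [0,0,0],
    [0,0,0],
    [0,0,0]
  ],
  "hand": [0,0,0,0]
}}

```text
clock: 10.05
tool_pos: [0.515, -0.1856, 0.2561]
tool_rot: [-1.568, -0.002, 1.292]
ft_force: [0.2, -0.1, -0.5]
finger_gap: 0.0124
```

```bash
python3 - <<'E'
from plan import *
from workcell import r,viewer
p,Rm=cur();print(p,Rm.round(3)); t=refit().x; print(t[:2], 'yaw err',np.arctan2(Rm[1,0],Rm[0,0])-t[2]-np.pi/2)
for n in("top","scene"):
    f=viewer.snapshot(n)["frame"][:,:,::-1]
    a=f[180:310,290:440] if n=="top" else f[200:330,90:270]
    cv2.imwrite(f"pics/{n}_p1.png",cv2.resize(a,None,fx=4.4,fy=4.4,interpolation=cv2.INTER_CUBIC))
E
```

```text
[ 0.51495311 -0.18561923  0.25605601] [[ 0.276 -0.002 -0.961]
 [ 0.961  0.003  0.276]
 [ 0.002 -1.     0.003]]
[ 0.51645866 -0.18609639] yaw err -0.0012352786640594804
```

View pics/scene_p1.png

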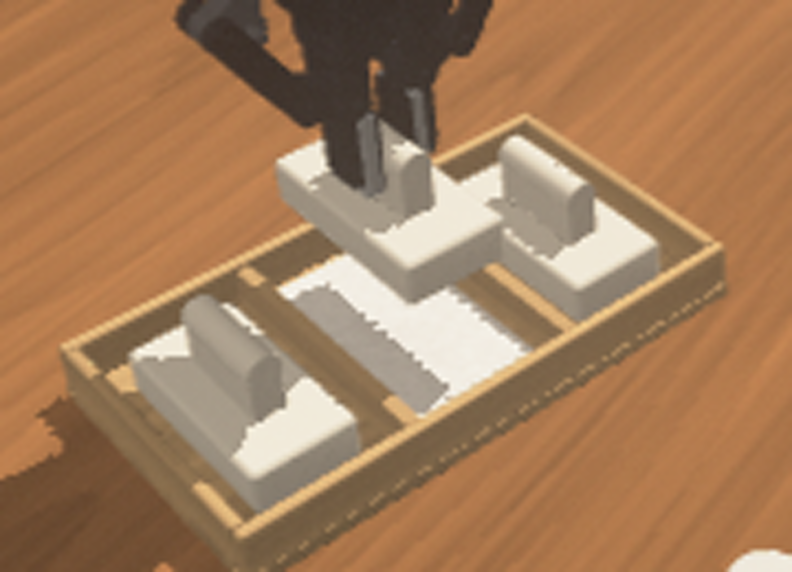

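View pics/top_p1.png

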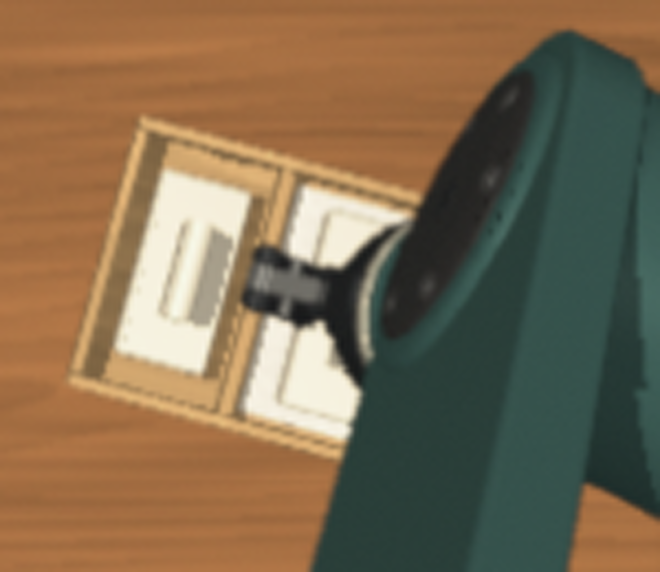

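The block hangs parallel to the compartment above the paper, whose visible margins are at (430,360). I lower it.

{"fn": "send_rows", "kwargs": {
  "offset": [
    [0,0,-10],
    [0,0,-20],
    [0,0,-30],
    [0,0,-37],
    [0,0,-41],
    [0,0,-44],
    [1,0,-45],
    [1,0,-45]
  ],
  "delta_rot": [
    [0,0,0],
    [0,0,0],
    [0,0,0],
    [0,0,0],
    [0,0,0],
    [0,0,0],
    [0,0,0],
    [0,0,0]
  ],
  "hand": [0,0,0,0,0,0,0,0]
}}

```text
clock: 11.15
tool_pos: [0.5168, -0.1864, 0.2128]
tool_rot: [-1.571, -0.001, 1.292]
ft_force: [-0.2, -0.7, -0.5]
finger_gap: 0.0129
```

{"fn": "send_rows", "kwargs": {
  "offset": [
    [0,0,-1],
    [0,0,-1],
    [0,0,-2],
    [0,0,-2]
  ],
  "delta_rot": [
    [0,0,0],
    [0,0,0],
    [0,0,0],
    [0,0,0]
  ],
  "hand": [0,0,0,0]
}}

```text
clock: 11.65
tool_pos: [0.5166, -0.1863, 0.2106]
tool_rot: [-1.571, -0.001, 1.292]
ft_force: [-0.7, 0.2, -1.1]
finger_gap: 0.0125
```

{"fn": "send_rows", "kwargs": {
  "offset": [
    [0,0,-1],
    [0,0,-1],
    [0,0,-2],
    [0,0,-2]
  ],
  "delta_rot": [
    [0,0,0],
    [0,0,0],
    [0,0,0],
    [0,0,0]
  ],
  "hand": [0,0,0,0]
}}

```text
clock: 12.15
tool_pos: [0.5166, -0.1863, 0.2086]
tool_rot: [-1.571, -0.001, 1.292]
ft_force: [-0.8, 0.9, -1.4]
finger_gap: 0.0126
```

{"fn": "send_rows", "kwargs": {
  "offset": [
    [0,0,-0.5],
    [0,0,-1],
    [0,0,-1]
  ],
  "delta_rot": [
    [0,0,0],
    [0,0,0],
    [0,0,0]
  ],
  "hand": [0,0,0]
}}

```text
clock: 12.52
tool_pos: [0.5166, -0.1863, 0.2076]
tool_rot: [-1.571, -0.001, 1.292]
ft_force: [-0.1, -0.3, -1.3]
finger_gap: 0.0125
```

{"fn": "send_rows", "kwargs": {
  "offset": [
    [0,0,-0.5],
    [0,0,-1],
    [0,0,-1]
  ],
  "delta_rot": [
    [0,0,0],
    [0,0,0],
    [0,0,0]
  ],
  "hand": [0,0,0]
}}

```text
clock: 12.9
tool_pos: [0.5166, -0.1864, 0.2073]
tool_rot: [-1.571, -0.001, 1.292]
ft_force: [-1.1, 0.2, 6.6]
finger_gap: 0.0124
```

```bash
python3 - <<'E'
from workcell import viewer
import cv2
f=viewer.snapshot("scene")["frame"][:,:,::-1]
cv2.imwrite(f"pics/scene_p2.png",cv2.resize(f[220:330,90:260],None,fx=4.6,fy=4.6,interpolation=cv2.INTER_CUBIC))
E
```

```text
(no output)
```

View pics/scene_p2.png

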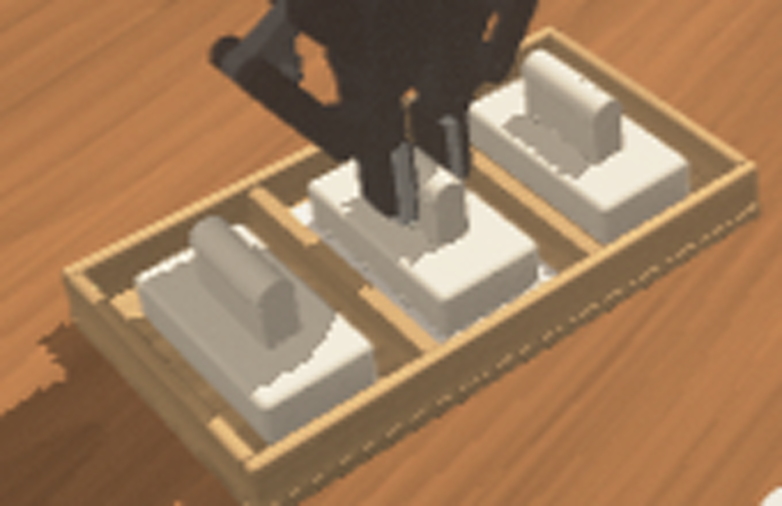

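The force steps to 6.6 N and the block sits on the paper at (430,250), at the expected height. I release with a small opening and retreat upwards.

{"fn": "send_rows", "kwargs": {
  "offset": [
    [0,0,0],
    [0,0,0],
    [0,0,0],
    [0,0,8],
    [0,0,25],
    [0,0,60],
    [0,0,110],
    [0,0,150],
    [0,0,150]
  ],
  "delta_rot": [
    [0,0,0],
    [0,0,0],
    [0,0,0],
    [0,0,0],
    [0,0,0],
    [0,0,0],
    [0,0,0],
    [0,0,0],
    [0,0,0]
  ],
  "hand": [30,30,30,30,30,30,30,30,30]
}}

```text
clock: 14.08
tool_pos: [0.5179, -0.1868, 0.3615]
tool_rot: [-1.58, 0.001, 1.292]
ft_force: [0.2, -0.5, 0.1]
finger_gap: 0.0253
```

{"fn": "send_rows", "kwargs": {
  "offset": [
    [-20,-50,10],
    [-50,-100,20],
    [-80,-150,20],
    [-110,-200,20],
    [-130,-250,20],
    [-140,-280,20],
    [-140,-280,20],
    [-140,-280,20]
  ],
  "delta_rot": [
    [0,0,0],
    [0,0,0],
    [0,0,0],
    [0,0,0],
    [0,0,0],
    [0,0,0],
    [0,0,0],
    [0,0,0]
  ],
  "hand": [30,30,30,30,30,30,30,30]
}}

```text
clock: 15.08
tool_pos: [0.3764, -0.4655, 0.3761]
tool_rot: [-1.57, -0.002, 1.292]
ft_force: [-0.1, -0.3, -0.2]
finger_gap: 0.0254
```

```bash
python3 - <<'E'
from workcell import viewer
import cv2
for n in("top","scene"):
    f=viewer.snapshot(n)["frame"][:,:,::-1]; cv2.imwrite(f"pics/{n}_end.png",f)
    if n=="top": cv2.imwrite("pics/top_endc.png",cv2.resize(f[200:300,300:430],None,fx=6,fy=6,interpolation=cv2.INTER_CUBIC))
E
```

```text
(no output)
```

View pics/top_endc.png

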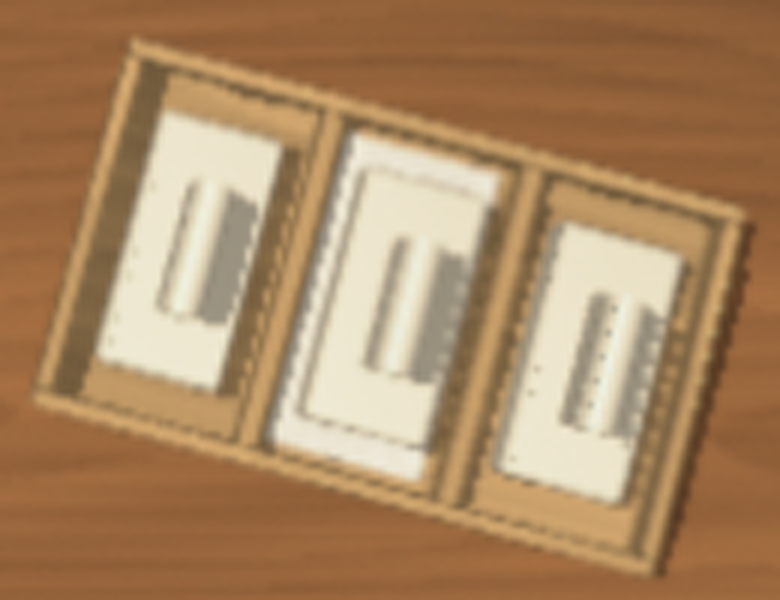

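View pics/scene_end.png

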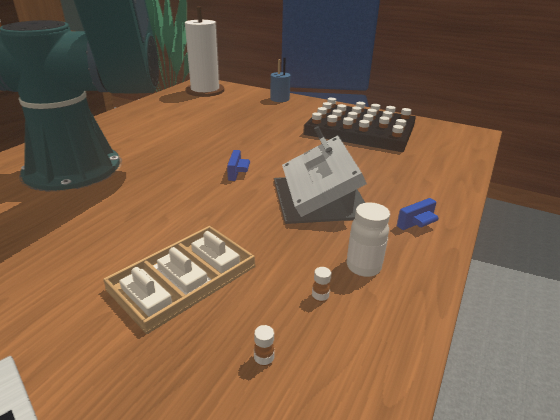

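View pics/top_end.png

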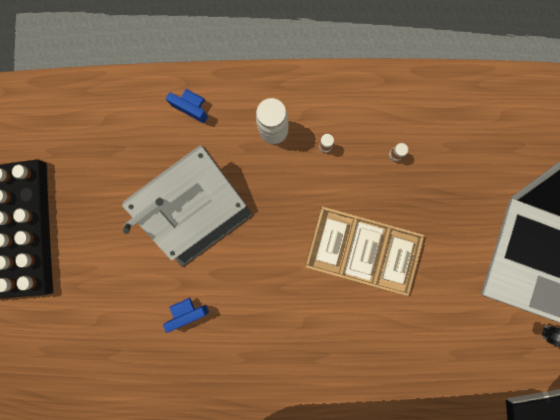

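The block lies flat and rib up on the paper, centred to within about 5 mm (top crop: base middle about (403,308), paper middle about (388,306), part of the difference being parallax). The keeper is level, with its knob at (127,228), and everything else is where it was. I hand in.

```bash
python3 - <<'E'
from workcell import close_job
print(close_job())
E
```

```text
the job is handed in; nothing more can be done
None
```

The white block is out of the mould and lies flat, rib up, on the paper in the tray's middle (empty) compartment. I swung the keeper to about 1.55 rad and left it there. I then lifted the block square out of the cavity by its rib, lowered it until the force rose to about 6.6 N, opened the fingers and drew the arm clear. The job was handed in a little after 15 s on the clock.

- **Placement:** in the last pictures the block's middle is within about 5 mm of the paper's middle, inside the 25 mm and 18 mm limits. I judged flatness by eye.
- **Keeper:** still level along +y in the last top view, well past 1.2 rad.
- **Other objects:** the finished blocks, jar and vials look where they were at the start. The arm was clear of everything with near-zero force.
- **Disagreements:** the tray corners fitted only to about 1–2 px between the two cameras, though the contact height on the paper matched the expected value to within 1 mm. The finger gap on the rib read 12.5 mm against the nominal 14 mm, but the block did not slip visibly. The hand-in reports no verdict.

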